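# Switch the kiln off and hold up its coated rod for inspection

## Task

The white ceramic-coated rod clipped to the front of the kiln is due a look-over for cracks: first make the kiln safe by turning the heat dial on the controller fully anticlockwise, to its off stop, and only then draw the rod up out of its cup and spring clip. Tip the rod over until it lies nearer level than upright and finish while still holding it like that in the gripper, motionless, touching nothing else, with every part of it at least 10 cm above the ledge. Leave the mandrel holder, tin cup, graphite paddle and green glass where they stand.

Things in the scene. Friction and masses are not known exactly. Their poses are not given: they have to be found in the camera images.
- kiln: Small grey kiln fixed to the ledge, 340 mm deep, 280 wide, 170 high (pale lid, steel rim band). Origin: middle of the lower edge of its front face, the one towards the robot; x points from there back into the kiln, z up. On the front face: a foot cup with a spring clip above it. Nothing near the rod is higher than the 170 mm lid.
- cup_floor (a point): Centre of the inner floor of the steel foot cup, on the axis of the standing rod: 45 mm in front of the kiln's front face, 30 mm above the ledge. Cup: 23 mm outside and 17 mm inside diameter, 20 mm deep.
- clip (a point): Middle of the spring clip, on the standing rod's axis, 112 mm above the ledge. Two steel jaws, 12 mm tall and 28 mm wide over both, reach 65 mm out from the kiln and squeeze the rod from its sides with about 2 to 3 N each; a pull of a few newtons straight up draws the rod through.
- rod: Loose round rod, 215 mm long, 90 to 170 g. Origin: centre of its foot; z runs along it from foot to top. 0 to 125 mm: white ceramic-coated shank, 12 mm diameter, brass ring at its end; 125 to 215 mm: dark wooden grip, 18 mm diameter. It starts upright, foot on the cup floor, grip 155 to 245 mm above the ledge, axis 45 mm in front of the kiln. Yaw has no meaning.
- rod_top (a point): Centre of the top end of the rod's wooden grip, 215 mm from the foot.
- controller: White control box fixed to the ledge, 120 mm (its x) by 110 mm (its y) by 45 mm high; origin at the centre of its underside, z up. The dial stands at the centre of its top.
- dial (a joint): Angle of the black heat dial: 0 = off, the stop fully anticlockwise from above; grows clockwise to 4.7. Starts at 0.7 to 1.4, stays where left, friction 0.03 N m. Disc 44 mm across, top 59 mm above the ledge; on it an upright grip bar 42 mm long, 14 thick, up to 89 mm. At 0 the bar lies along the controller's x, its white mark at -x by the box's red line; at q it is turned q clockwise.
- dial_grip (a point): Point on the dial's axis in the grip bar, 82 mm above the ledge, a good height for the middle of the finger pads.
- mandrel_holder: Bystander: squat dark steel cylinder 64 mm in diameter, 40 mm high, with thin steel mandrels up to 98 mm high. Origin at the centre of its underside.
- tin_cup: Bystander: blue enamel cup, 76 mm in diameter, 75 mm high, handle at its +y. Origin at the centre of its underside.
- paddle: Bystander: graphite marver paddle lying flat, blade 110 x 60 x 12 mm to +x of the origin, wooden handle 120 mm long and 14 mm thick to -x. Origin where the handle meets the blade, on the ledge.
- cullet: Bystander: the nearest of three frosted green glass chunks (the two beyond it are scenery), 56 mm across, 36 mm high. Origin at the centre of its underside.

How it is judged:
By the outcome, as a careful person would: the job done as asked, in the order asked, and still so for the second after the job is handed in, while the arm keeps its last pose, push and grip.
It also fails if it takes over 64 s, if anything falls off the work surface, if the arm or the gripper's body presses on something with over 40 N, if the wrist force passes 120 N, or if a joint passes its speed limit or range.

## Robot

A 6-joint arm with a two-finger parallel gripper is mounted at the origin on the work surface. World frame = base frame: x ahead of the robot, y to its left, z up, the work surface at z = 0. Lengths are in m, angles in rad, forces in N, time in s.
With the tool pointing down it reaches from about 0.325 to 0.9 m from the base axis. Payload 6.1 kg.
Tool frame: the origin (TCP) lies midway between the tips of the shut fingers; the grasp point (between the pads) lies 19 mm behind it (env.tcp_to_grasp is the distance from the TCP to the grasp point, in m); z points along the fingers, y is the line along which they close (so a half turn about z gives the same grasp; the last joint's range is limited). The gripper opens to 85 mm and grips with 20 to 120 N. Pads are 22 mm wide; open, the fingers measure 114 mm over their backs; the gripper's body (76 mm by 85 mm) begins 54 mm behind the grasp point. The pads swing forward as they close: fully open they stand 13 mm farther back than shut.
Start: joints at [1.089, 0.22, 1.526, -0, 1.395, -0.126], TCP at [0.218, 0.586, 0.231] pointing down, gripper open.
Joint ranges: [-2.98, 2.98], [-0.91, 2.08], [0.09, 2.57], [-1.24, 4.39], [0.2, 2.65], [-2.68, 2.68]. Speed limits (rad/s): [2.57, 2.57, 3.01, 3.14, 3.14, 3.14].

## Interface

Orientations are given as [roll, pitch, yaw] about the fixed x, y, z axes, in that order (R = Rz(yaw) Ry(pitch) Rx(roll)).
In Python, from cell import env gives the robot as it stands.
- The arm moves only by the shell command python3 steer.py 'ROWS' [FORCE]. ROWS is a JSON list that holds a single list of rows (three levels of brackets), with 1 to 10 rows, each of 7 numbers: a rotation vector rx, ry, rz in rad, then dx, dy, dz in units of 100 mm, then the finger opening in m; each row is the pose to reach, as a shift and turn from the pose commanded when the command began, along the tool's axes at that moment; what a row does not reach only later rows make up. A row lasts 1/8 s, in which the tool goes at most 0.0625 m and 0.188 rad, less where a joint would pass 70% of its speed; a pose out of reach is approached as far as the arm can. The fingers move at their own pace and stop on an object; FORCE is the grip in N (left out, the last holds). Time passes only in rows, so rows that do not move let the fingers close. It prints the time, the measured TCP pose, the force, the opening and the grip force at its end. Input that does not fit is refused with a message, and nothing moves.
- env.get_state(): the state, without advancing time (a new reading comes with each control period).
- env.read_camera(name): name is "side" or "top" or "wrist"; returns the picture (400x640x3 uint8, blue, green, red); there is no depth.
- env.camera_info(name): a dict with "vertical_fov" (degrees; the focal length in pixels is half the picture's height over the tangent of half this angle, whatever the lens; pixels are square), "cx", "cy" (the principal point, pixels), "rvec" (rotation vector, rad) and "tvec" (3), from world to camera coordinates, as OpenCV has them. Camera axes: x right, y down, z forward; pixel columns grow to the right and rows downward; lengths in m; the calibration is good to about 2 mm. A picture is of the moment at which its call begins: read the wrist's pose just before it. camera_info takes no time and is no camera call; for the wrist camera it gives the pose at the moment of the call.
- env.hand_in(): hands the job in; it is judged then, once.
The state is a dict: "time_s": time; "joint_pos": joint angles; "qd": joint speeds; "joint_torque": joint torques, N m; "tcp_pos": TCP position; "tcp_rot": TCP orientation; "ft_force": force on the tool from outside, world axes, zero at the start; "moment": the same for the moment, N m; "width": finger opening in m; "finger_force": force on a finger pad.
Only numpy, scipy, OpenCV 4.12 (cv2) and the standard library are available. Lean on these libraries where they do the work, as an engineer would, in place of code of your own. Each camera call takes 0.05 s, during which the arm holds its last target. There are 200 camera calls.

## Working session

There is one attempt and no reset: what is moved stays moved. The work goes in short steps, Python scripts to look and compute and a shell command to move; the robot and the scene stay as the last step left them, time stands still between calls to the robot, and variables do not carry over. Pictures are saved under pics/ and viewed, at most 10 in all, crops included, and the job is handed in when it is done.

```bash
ls; mkdir -p pics
cat > h.py <<'E'
import numpy as np, cv2
from cell import env
from scipy.spatial.transform import Rotation as R
def cam(n):
    i=env.camera_info(n); f=200/np.tan(np.radians(i["vertical_fov"])/2)
    K=np.array([[f,0,i["cx"]],[0,f,i["cy"]],[0,0,1]]); Rm=cv2.Rodrigues(np.array(i["rvec"],float))[0]; t=np.array(i["tvec"],float).ravel()
    return K,Rm,t
def ray(c,u,v):
    K,Rm,t=c; d=Rm.T@np.linalg.solve(K,[u,v,1.]); return -Rm.T@t, d/np.linalg.norm(d)
def plane(c,u,v,z):
    o,d=ray(c,u,v); return o+d*(z-o[2])/d[2]
def tri(*rs):
    A=sum(np.eye(3)-np.outer(d,d) for o,d in rs); b=sum((np.eye(3)-np.outer(d,d))@o for o,d in rs)
    p=np.linalg.solve(A,b); return p,[np.linalg.norm((np.eye(3)-np.outer(d,d))@(p-o)) for o,d in rs]
def proj(c,p):
    K,Rm,t=c; q=K@(Rm@np.array(p)+t); return q[:2]/q[2]
E
python3 - <<'E'
from h import *
for n in("top","side"):
    cv2.imwrite(f"pics/{n}0.png",env.read_camera(n)); c=cam(n); print(n,c[0][0,0],-c[1].T@c[2],c[1][2], env.camera_info(n).keys())
E
```

```text
cell.py
pics
steer.py
top 383.64531553191017 [0.3142053  0.05514293 1.24672673] [ 0.22252761 -0.00927272 -0.97488229] dict_keys(['vertical_fov', 'cx', 'cy', 'rvec', 'tvec'])
side 492.317352443902 [ 0.23437798 -0.76405366  1.05576703] [ 0.24697432  0.65291008 -0.71603918] dict_keys(['vertical_fov', 'cx', 'cy', 'rvec', 'tvec'])
```

View pics/top0.png

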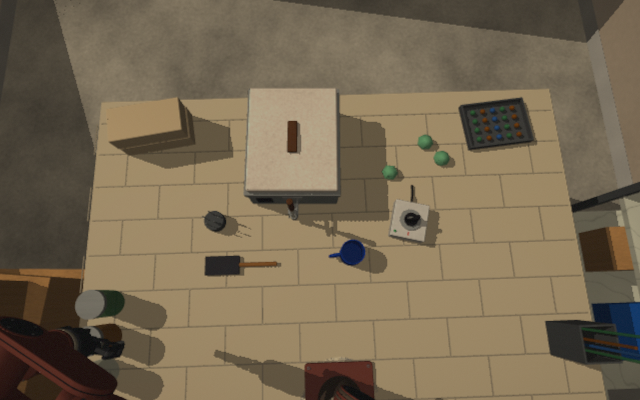

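View pics/side0.png

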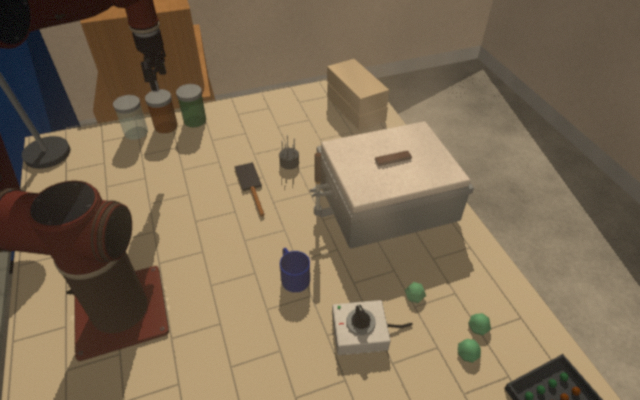

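The top view shows the kiln (292,140), the rod (292,208), the controller (410,221) and the cup (351,253). In the side view the controller is at (360,325) and the rod near (320,195). I'll enlarge both areas.

Run:
```python
from h import *
a=cv2.imread("pics/top0.png");b=cv2.imread("pics/side0.png")
def crop(im,u,v,w=66,h=50,s=6): return cv2.resize(im[v:v+h,u:u+w],None,fx=s,fy=s,interpolation=cv2.INTER_CUBIC)
m=np.vstack([np.hstack([crop(a,380,195),crop(a,260,180)]),np.hstack([crop(b,328,300),crop(b,290,170)])])
cv2.imwrite("pics/m.png",m);print(m.shape)
```

```text
(600, 792, 3)
```

View pics/m.png

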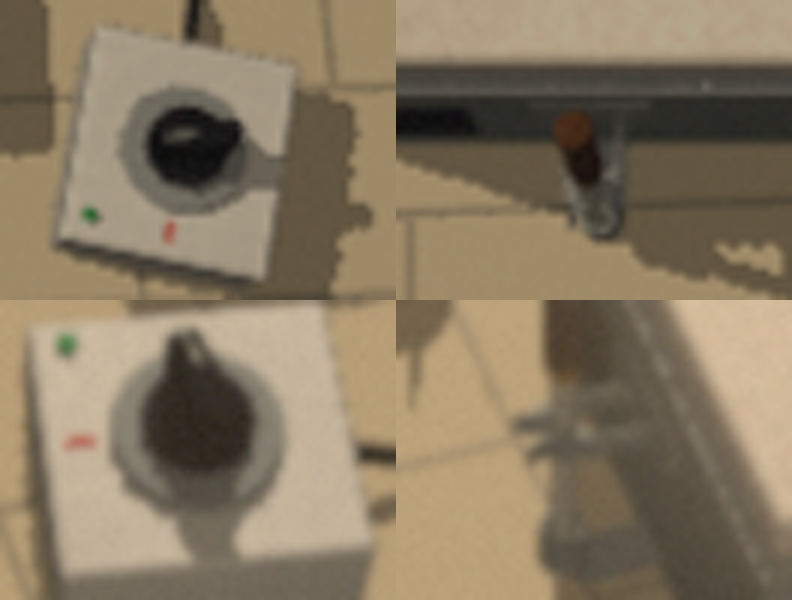

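```bash
cat > m1.py <<'E'
from h import *
ct,cs=cam("top"),cam("side")
T=lambda x,y:((x+.5)/6-.5+380,(y+.5)/6-.5+195); S=lambda x,y:((x+.5)/6-.5+328,(y+.5)/6-.5+300)
tops=[(100,27),(295,65),(265,280),(58,242),(168,232)]; sides=[(325,5),(370,247),(65,275),(30,30),(80,141)]
P=[]
for a,b in zip(tops,sides):
    p,e=tri(ray(ct,*T(*a)),ray(cs,*S(*b))); P.append(p); print(p.round(4),np.round(e,4))
c=np.mean(P[:4],0); print("box c",c); ax=(P[0]+P[1]-P[2]-P[3])[:2]; print("yaw x",np.arctan2(ax[1],ax[0]), np.linalg.norm(ax)/2)
ay=(P[0]+P[3]-P[1]-P[2])[:2]; print("yaw y",np.arctan2(ay[1],ay[0])-np.pi/2,np.linalg.norm(ay)/2)
# bar blob in top
z=.245; p=plane(ct,289.3,201.2,z); print("rod top @.245",p,"side px",proj(cs,p), "axis at .03", proj(cs,[p[0],p[1],.03]),proj(ct,[p[0],p[1],.03]))
print(plane(ct,390,172,.02),plane(ct,351,253,.075), plane(ct,215,221,.04))
for u,v in ((247,192),(338,192)): print("kiln front top",plane(ct,u,v,.17))
E
python3 m1.py
python3 - <<'E'
from h import *
b=cv2.imread("pics/side0.png"); a=cv2.imread("pics/top0.png")
crop=lambda im,u,v,w,h,s: cv2.resize(im[v:v+h,u:u+w],None,fx=s,fy=s,interpolation=cv2.INTER_CUBIC)
cv2.imwrite("pics/m2.png",np.hstack([crop(b,285,130,60,90,6),crop(a,270,180,60,90,6)]))
E
```

```text
[ 0.5967 -0.2078  0.0381] [0.0014 0.0014]
[ 0.5699 -0.3102  0.0396] [0.0005 0.0005]
[ 0.4562 -0.2829  0.0411] [0.0011 0.0011]
[ 0.4817 -0.177   0.0347] [0.0019 0.0019]
[ 0.4823 -0.2337  0.0422] [0.0002 0.0002]
box c [ 0.52614206 -0.24450468  0.0383757 ]
yaw x -0.248671904923131 0.11794233774066402
yaw y -0.24583269761019433 0.10737391556265766
rod top @.245 [0.55102728 0.12458969 0.245     ] side px [317.26921951 153.42570467] axis at .03 [317.06917889 211.28223224] [294.18794998 216.37393287]
[ 0.69308535 -0.19793984  0.02      ] [ 0.42298245 -0.04848385  0.075     ] [0.54262335 0.37684462 0.04      ]
kiln front top [0.60027767 0.25178884 0.17      ]
kiln front top [ 0.59136874 -0.01173402  0.17      ]
```

View pics/m2.png

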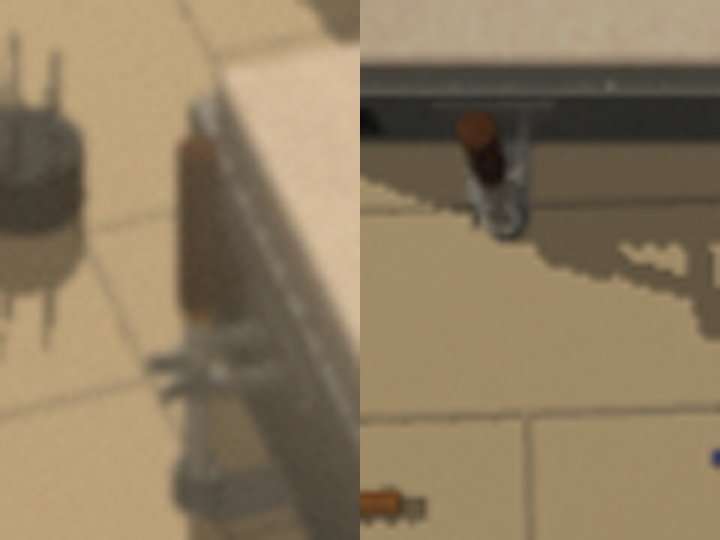

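Side view: the rod top is at about (318,154.5), within 1 px of where the top-view ray at z=0.245 predicts it, so the rod axis is about (0.551,0.125). Next I'll move above the controller for a wrist look.

```bash
cat >> h.py <<'E'
def togo(p=None,s=None):
    s=s or env.get_state(); Rm=R.from_euler("xyz",s["tcp_rot"]).as_matrix()
    return (Rm.T@(np.array(p)-np.array(s["tcp_pos"]))).round(4)
E
python3 - <<'E'
from h import *
s=env.get_state(); print(s["time_s"],s["tcp_pos"],s["tcp_rot"]); print(R.from_euler("xyz",s["tcp_rot"]).as_matrix().round(3))
print(togo([.47,-.23,.25]))
c=cam("wrist"); print(-c[1].T@c[2],c[1][2],c[0])
E
```

```text
0.1 [0.21743964 0.58536341 0.23029046] [-3.13983181e+00 -2.18669432e-04  2.78581018e+00]
[[-0.937  0.348 -0.001]
 [ 0.348  0.937 -0.002]
 [ 0.    -0.002 -1.   ]]
[-0.5207 -0.6764 -0.0186]
[0.15486883 0.60983853 0.3735545 ] [ 0.25047847 -0.09384404 -0.96356309] [[301.55918651   0.         315.40988435]
 [  0.         301.55918651 202.69086272]
 [  0.           0.           1.        ]]
```
Camera is at tool +x offset (R x-axis = (-.937,.348)): +0.067 along tool x behind, looking forward.
Tool yaw: x axis at angle 2.786. j1=1.089, j6=-0.126: yaw maybe = pi + j1 ... 2.786 = ? pi/2 + 1.089 +0.126=2.786 ✓.. So yaw=pi/2 + j1 - j6. At controller j1≈-0.43; Bar yaw ≈ -1.2 (mod pi => 1.94). yaw = 1.94 -> j6 = 1.571-.43-1.94 = -0.8. Then turn anticlockwise by q~1: yaw 2.9 → j6=-1.76. Fine. Yaw 1.14 gives j6=0.
So yaw from 2.786 to 1.94: rotate clockwise 0.85 = +0.85 about tool z. Now rotate +0.85 en route. Rows: 15 steps with linear? A row is shift from the start along the initial tool axes; rotation vector in tool axes. Rows max 10 per command. Step 1: 0.0521*.. Straight line 14 rows total of 0.061. First command: just give targets far away? "A row lasts 1/8 s, in which tool goes at most .0625 m; what a row does not reach only later rows make up". So I could write the same final row 10 times, and it moves straight to target saturated. Nice. But distance-proportional limit: combined interpolation? Probably both rates. Fine.

Units first: shifts go in units of 100 mm. So -0.676 m is -6.76, -0.52 m is -5.2.

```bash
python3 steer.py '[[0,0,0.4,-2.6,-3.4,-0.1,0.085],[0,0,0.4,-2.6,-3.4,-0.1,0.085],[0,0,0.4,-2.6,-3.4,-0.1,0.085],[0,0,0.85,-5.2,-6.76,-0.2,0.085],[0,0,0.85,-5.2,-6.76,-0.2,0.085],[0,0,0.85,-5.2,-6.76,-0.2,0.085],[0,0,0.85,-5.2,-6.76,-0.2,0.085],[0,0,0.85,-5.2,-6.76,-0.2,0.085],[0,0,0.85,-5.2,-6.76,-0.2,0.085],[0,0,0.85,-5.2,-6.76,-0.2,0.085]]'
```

```text
refused: ROWS must be a list holding one list of rows, three levels of brackets. Nothing was moved.
```

Nothing moved. I misread the format; it is a list holding one list of rows, three levels of brackets. Resending.

```bash
python3 steer.py '[[[0,0,0.4,-2.6,-3.4,-0.1,0.085],[0,0,0.4,-2.6,-3.4,-0.1,0.085],[0,0,0.4,-2.6,-3.4,-0.1,0.085],[0,0,0.85,-5.2,-6.76,-0.2,0.085],[0,0,0.85,-5.2,-6.76,-0.2,0.085],[0,0,0.85,-5.2,-6.76,-0.2,0.085],[0,0,0.85,-5.2,-6.76,-0.2,0.085],[0,0,0.85,-5.2,-6.76,-0.2,0.085],[0,0,0.85,-5.2,-6.76,-0.2,0.085],[0,0,0.85,-5.2,-6.76,-0.2,0.085]]]'; python3 -c "
from h import *
s=env.get_state();print(s['joint_pos'],togo([.47,-.23,.25]))"
```

```text
time_s: 1.35
tcp_pos: [0.4022, -0.0132, 0.246]
tcp_rot: [3.141, 0.0, 1.936]
ft_force: [1.5, 0.5, 0.2]
width: 0.085
finger_force: 0.0
[-2.29529195e-01 -3.55382818e-01  2.04519535e+00  2.92683000e-04
  1.45101962e+00 -5.94298169e-01] [-0.2268 -0.014  -0.0039]
```

In the tool's units: -0.225 m is -2.25, -0.014 m is -0.14.

```bash
python3 steer.py '[[[0,0,0,-2.25,-0.14,0,0.085],[0,0,0,-2.25,-0.14,0,0.085],[0,0,0,-2.25,-0.14,0,0.085],[0,0,0,-2.25,-0.14,0,0.085],[0,0,0,-2.25,-0.14,0,0.085],[0,0,0,-2.25,-0.14,0,0.085]]]'
python3 - <<'E'
from h import *
c=cam("wrist"); im=env.read_camera("wrist"); cv2.imwrite("pics/w1.png",im); np.savez("w1.npz",K=c[0],R=c[1],t=c[2]); print(proj(c,[.526,-.2445,.059]))
E
```

```text
time_s: 2.1
tcp_pos: [0.4689, -0.2256, 0.2453]
tcp_rot: [-3.141, -0.002, 1.936]
ft_force: [0.5, 0.0, 0.5]
width: 0.0851
finger_force: 0.0
[355.05885317 215.34137399]
```

View pics/w1.png

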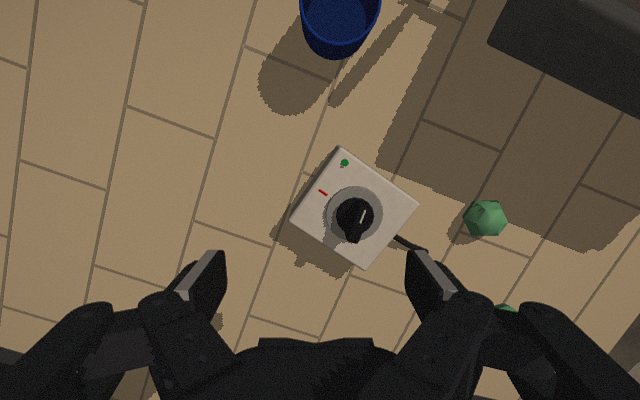

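Wrist view: dial at (354,215), its white mark at (362,215) running toward (358,222), red line at (323,192), green LED at (345,162).

```bash
cat > m2.py <<'E'
import sys; from h import *
n=sys.argv[1]; im=cv2.imread(f"pics/{n}.png"); d=np.load(f"{n}.npz"); c=(d["K"],d["R"],d["t"])
hsv=cv2.cvtColor(im,cv2.COLOR_BGR2HSV)
u0,v0=proj(c,[.526,-.2445,.06]).astype(int); 
win=np.zeros(im.shape[:2],np.uint8); cv2.circle(win,(int(u0),int(v0)),int(95*float(sys.argv[2]) if len(sys.argv)>2 else 95),255,-1)
white=cv2.inRange(hsv,(0,0,95),(180,50,255))&win
white=cv2.morphologyEx(white,cv2.MORPH_OPEN,np.ones((5,5)))
cn=max(cv2.findContours(white,0,2)[0],key=cv2.contourArea); h=cv2.convexHull(cn); box=cv2.minAreaRect(h); print("box",box)
P=np.array([plane(c,*q,.045) for q in cv2.boxPoints(box)]); print(P.round(4).tolist(),P.mean(0)[:2].round(4))
e=(P[1]-P[0])[:2]; f=(P[2]-P[1])[:2]; print("edges",np.linalg.norm(e),np.arctan2(e[1],e[0]),np.linalg.norm(f),np.arctan2(f[1],f[0]))
red=cv2.inRange(hsv,(0,120,60),(8,255,255))|cv2.inRange(hsv,(172,120,60),(180,255,255)); red&=win
m=cv2.moments(red,True); r=plane(c,m["m10"]/m["m00"],m["m01"]/m["m00"],.045); print("red",r)
filled=cv2.fillPoly(np.zeros_like(win),[h],255)
dark=cv2.inRange(im.max(2),0,45)&cv2.erode(filled,np.ones((9,9)))
nn,l,st,ce=cv2.connectedComponentsWithStats(dark); k=1+np.argmax(st[1:,4]); blob=(l==k).astype(np.uint8)
bh=cv2.convexHull(cv2.findContours(blob,0,2)[0][0]); inner=cv2.fillPoly(np.zeros_like(win),[bh],255)
mk=cv2.inRange(im.min(2),80,255)&inner
nn,l,st,ce=cv2.connectedComponentsWithStats(cv2.erode(inner,np.ones((3,3)))&mk); k=1+np.argmax(st[1:,4]); ys,xs=np.where(l==k); print("mark",st[k],ce[k])
vx,vy,x,y=cv2.fitLine(np.c_[xs,ys].astype(np.float32),cv2.DIST_L2,0,.01,.01).ravel()
a,b=plane(c,x-4*vx,y-4*vy,.089),plane(c,x+4*vx,y+4*vy,.089); dd=(b-a)[:2]; print("mark c",plane(c,x,y,.089),"dir",np.arctan2(dd[1],dd[0]))
print("dark blob",bh.reshape(-1,2).min(0),bh.reshape(-1,2).max(0))
v,u=int(v0),int(u0); cv2.imwrite(f"pics/{n}c.png",cv2.resize(im[v-70:v+70,u-90:u+90],None,fx=4,fy=4,interpolation=cv2.INTER_CUBIC))
E
python3 m2.py w1
```

```text
box ((360.794189453125, 208.92190551757812), (60.17079544067383, 48.94846725463867), 33.310630798339844)
[[0.4916, -0.2592, 0.045], [0.5025, -0.2022, 0.045], [0.5734, -0.2174, 0.045], [0.5649, -0.2767, 0.045]] [ 0.5331 -0.2389]
edges 0.05799152122870056 1.3808466673543986 0.07244121434942694 -0.2103401596095624
red [ 0.48267027 -0.23532173  0.045     ]
mark [360 210   6  13  26] [362.5 216. ]
mark c [ 0.52622812 -0.23485686  0.089     ] dir 1.6160214242022815
dark blob [336 198] [373 232]
```

View pics/w1c.png

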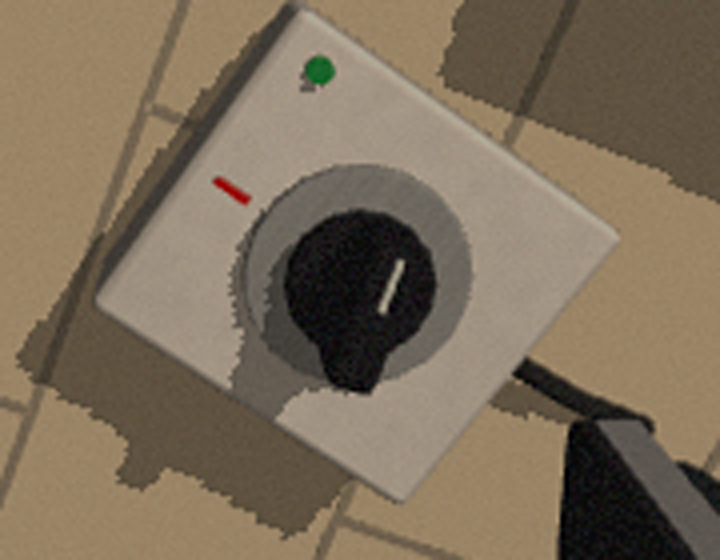

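The crop shows the box corners at (297,5), (618,238), (402,500) and (97,300), the mark from (400,262) to (383,313), and the grey ring centred near (358,272).

Run:
```python
from h import *
d=np.load("w1.npz"); c=(d["K"],d["R"],d["t"]); u0,v0=proj(c,[.526,-.2445,.06]).astype(int)
f=lambda x,y:((x+.5)/4-.5+u0-90,(y+.5)/4-.5+v0-70)
P=np.array([plane(c,*f(*q),.045) for q in [(297,5),(618,238),(402,500),(97,300)]]); print(P.round(4).tolist(),P.mean(0))
ax=(P[1]+P[2]-P[0]-P[3])[:2]/2; print("x yaw",np.arctan2(ax[1],ax[0]),np.linalg.norm(ax)); ay=(P[0]+P[1]-P[2]-P[3])[:2]/2; print(np.arctan2(ay[1],ay[0])-np.pi/2,np.linalg.norm(ay))
a,b=plane(c,*f(400,262),.089),plane(c,*f(383,313),.089); print(a,b,np.arctan2(*(a-b)[[1,0]]))
r=[plane(c,*f(*q),.045) for q in [(213,180),(250,203)]]; print("red",r,np.arctan2(*(r[0]-r[1])[[1,0]]))
print("ring",plane(c,*f(358,272),.045))
ct=cam("top"); cs=cam("side")
# heights: red mark + green LED wrist vs top/side; rod seen later
g=(380+91/6-.5,195+215/6-.5); print("green",tri(ray(c,*f(320,70)),ray(ct,*g)))
print("bar mark", tri(ray(c,*f(391,287)),ray(ct,380+180/6-.5,195+133/6-.5)))
s=env.get_state(); print(s["tcp_pos"],togo([.5265,-.2445,.15]), env.tcp_to_grasp)
```

```text
[[0.4804, -0.1791, 0.045], [0.5948, -0.208, 0.045], [0.5693, -0.3096, 0.045], [0.4573, -0.2815, 0.045]] [ 0.52543994 -0.24452044  0.045     ]
x yaw -0.24704015112059222 0.11668125778482535
-0.23393208455256964 0.10481823240741002
[ 0.52574647 -0.22818394  0.089     ] [ 0.52715306 -0.24262237  0.089     ] 1.6679098113122446
red [array([ 0.47653583, -0.23452666,  0.045     ]), array([ 0.48917002, -0.23709379,  0.045     ])] 2.941132143267832
ring [ 0.5270392  -0.24527859  0.045     ]
green (array([ 0.49382011, -0.19424603,  0.0387107 ]), [np.float64(0.00048438365123611453), np.float64(0.0004843836512359488)])
bar mark (array([ 0.52797556, -0.2357091 ,  0.08217319]), [np.float64(0.0012115016105563854), np.float64(0.0012115016105563113)])
[ 0.46898482 -0.22523905  0.24556531] [-0.0387  0.0469  0.0955] 0.0187
```

In the tool's units: 0.0469 m is 0.469, -0.0387 m is -0.387.

```bash
python3 steer.py '[[[0,0,0.296,-0.387,0.469,0.6,0.085],[0,0,0.296,-0.387,0.469,1,0.085],[0,0,0.296,-0.387,0.469,1.4,0.085],[0,0,0.296,-0.387,0.469,1.7,0.085],[0,0,0.296,-0.387,0.469,1.815,0.085],[0,0,0.296,-0.387,0.469,1.815,0.085]]]'
python3 - <<'E'
from h import *
print(togo([.5265,-.2445,.064])); im=env.read_camera("wrist"); cv2.imwrite("pics/w2.png",im)
E
```

```text
time_s: 2.9
tcp_pos: [0.5269, -0.2448, 0.0645]
tcp_rot: [-3.141, -0.0, 1.641]
ft_force: [0.6, 0.2, -0.1]
width: 0.085
finger_force: 0.0
[ 0.0003 -0.0004  0.0005]
```

View pics/w2.png

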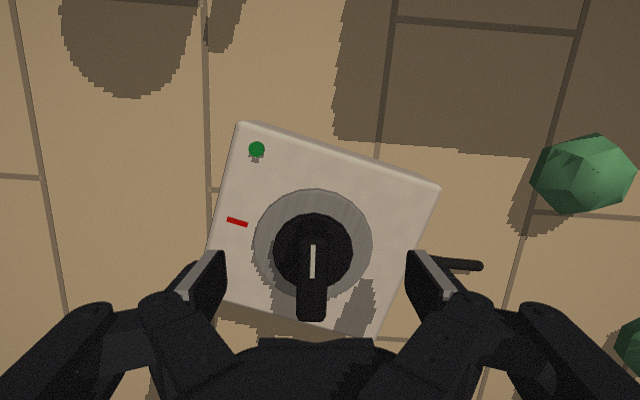

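The wrist view shows the bar aligned with the tool: the mark is vertical at column 312, centred between the fingers. Closing now.

```bash
python3 steer.py '[[[0,0,0,0,0,0,0],[0,0,0,0,0,0,0],[0,0,0,0,0,0,0],[0,0,0,0,0,0,0],[0,0,0,0,0,0,0]]]' 40; python3 -c "
from h import *
s=env.get_state();print(s['moment'],s['joint_pos'])"
```

```text
time_s: 3.58
tcp_pos: [0.5255, -0.2461, 0.065]
tcp_rot: [-3.138, -0.0, 1.64]
ft_force: [-8.4, 0.0, 8.2]
width: 0.0136
finger_force: 40.3
[-0.0408092   1.18745452  0.02652533] [-0.57278541  0.29303659  1.77279813 -0.00211003  1.07840608 -0.64089272]
```

In the tool's units: -0.001 m is -0.01.

```bash
python3 steer.py '[[[0,0,-0.15,0,-0.01,-0.01,0],[0,0,-0.3,0,-0.01,-0.01,0],[0,0,-0.45,0,-0.01,-0.01,0],[0,0,-0.6,0,-0.01,-0.01,0],[0,0,-0.75,0,-0.01,-0.01,0],[0,0,-0.9,0,-0.01,-0.01,0],[0,0,-1.05,0,-0.01,-0.01,0],[0,0,-1.15,0,-0.01,-0.01,0],[0,0,-1.2,0,-0.01,-0.01,0],[0,0,-1.2,0,-0.01,-0.01,0]]]'; python3 -c "
from h import *
s=env.get_state();print(s['moment'],s['joint_pos'])"
```

```text
time_s: 4.82
tcp_pos: [0.5247, -0.2466, 0.0651]
tcp_rot: [-3.14, -0.002, 2.84]
ft_force: [-3.1, -3.0, 0.7]
width: 0.0134
finger_force: 39.9
[-0.42820776  0.58022889  0.00368971] [-0.57419337  0.29101141  1.77507981 -0.00219954  1.0771234  -1.84254395]
```

```bash
for r in 0; do python3 steer.py '[[[0,0,-0.04,0,0,0,0],[0,0,-0.04,0,0,0,0]]]' | grep rot; python3 -c "
from h import *
s=env.get_state();print(s['moment'],s['ft_force'])"; python3 steer.py '[[[0,0,-0.04,0,0,0,0],[0,0,-0.04,0,0,0,0]]]'| grep rot; python3 -c "
from h import *
s=env.get_state();print(s['moment'],s['ft_force'])"; python3 steer.py '[[[0,0,-0.03,0,0,0,0],[0,0,-0.03,0,0,0,0]]]'| grep rot; python3 -c "
from h import *
s=env.get_state();print(s['moment'],s['ft_force'])
cv2.imwrite('pics/w3.png',env.read_camera('wrist'))"; done
```

```text
tcp_rot: [-3.14, -0.002, 2.88]
[-0.5553787  0.6123412 -0.0050202] [-3.74969725 -3.9719557   0.16610586]
tcp_rot: [-3.141, -0.002, 2.918]
[-0.46040673  0.70014986 -0.76827809] [-3.50826093 -3.79616722 -0.31345298]
tcp_rot: [-3.141, -0.002, 2.947]
[-0.48453317  0.71906023 -1.30217269] [-4.4374929  -4.05674635  0.6283889 ]
```

View pics/w3.png

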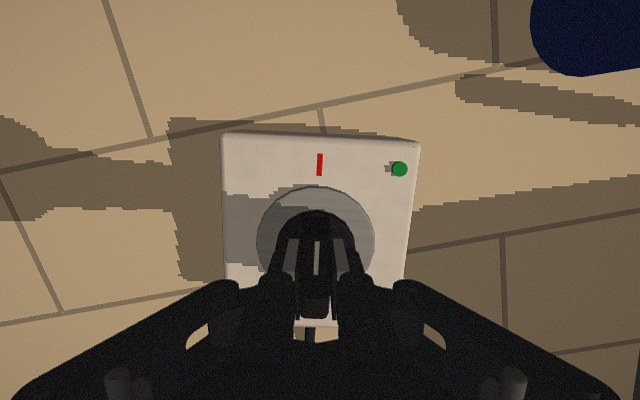

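The stop is reached: the z moment rises from about yaw 2.89, and the mark at (317,258) points at the red line (320,165). Ease off, release, lift.

```bash
python3 steer.py '[[[0,0,0.035,0,0,0,0],[0,0,0.035,0,0,0,0],[0,0,0.035,0,0,0,0.085],[0,0,0.035,0,0,0,0.085],[0,0,0.035,0,0,0,0.085],[0,0,0.035,0,0,0,0.085],[0,0,0.035,0,0,-0.5,0.085],[0,0,0.035,0,0,-1.1,0.085],[0,0,0.035,0,0,-1.7,0.085],[0,0,0.035,0,0,-2.3,0.085]]]'
python3 - <<'E'
from h import *
s=env.get_state(); print(s["moment"],togo([.49,.09,.31])); print(s["tcp_rot"])
im=env.read_camera("wrist");c=cam("wrist"); cv2.imwrite("pics/w4.png",im); u,v=proj(c,[.5265,-.2445,.08]).astype(int); print(u,v)
cv2.imwrite("pics/w4c.png",cv2.resize(im[max(v-60,0):v+60,u-60:u+60],None,fx=4,fy=4,interpolation=cv2.INTER_CUBIC))
E
```

```text
time_s: 6.88
tcp_pos: [0.5258, -0.2455, 0.2975]
tcp_rot: [-3.141, 0.0, 2.915]
ft_force: [0.8, 0.2, 0.6]
width: 0.0848
finger_force: 0.0
[-0.06082392 -0.0227757   0.00455022] [ 0.1103  0.3189 -0.0125]
[-3.14149600e+00  4.05956300e-04  2.91498053e+00]
317 170
```

View pics/w4c.png

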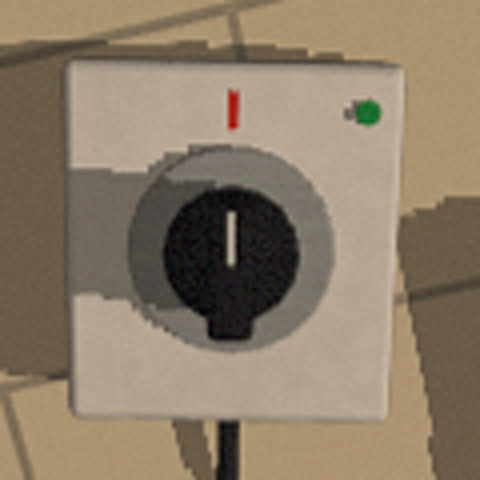

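The dial is off: the mark at (231,238) is in line with the red line at (232,108). Now the rod.

```bash
python3 steer.py '[[[0,0,-0.226,1.1,3.19,-0.125,0.085],[0,0,-0.226,1.1,3.19,-0.125,0.085],[0,0,-0.226,1.1,3.19,-0.125,0.085],[0,0,-0.226,1.1,3.19,-0.125,0.085],[0,0,-0.226,1.1,3.19,-0.125,0.085],[0,0,-0.226,1.1,3.19,-0.125,0.085],[0,0,-0.226,1.1,3.19,-0.125,0.085],[0,0,-0.226,1.1,3.19,-0.125,0.085]]]'
python3 - <<'E'
from h import *
c=cam("wrist"); im=env.read_camera("wrist"); cv2.imwrite("pics/w5.png",im); np.savez("w5.npz",K=c[0],R=c[1],t=c[2])
print(proj(c,[.551,.1246,.245]),proj(c,[.551,.1246,.155]))
hsv=cv2.cvtColor(im,cv2.COLOR_BGR2HSV); u,v=proj(c,[.551,.1246,.245]).astype(int); print(hsv[v-2:v+3,u].tolist())
m=cv2.inRange(hsv,(0,110,25),(15,255,255)); n,l,st,ce=cv2.connectedComponentsWithStats(m)
for k in range(1,n):
    if st[k,4]>60: print(st[k],ce[k])
a=np.array(env.get_state()["tcp_pos"]);print(a)
E
```

```text
time_s: 7.92
tcp_pos: [0.4906, 0.0892, 0.3078]
tcp_rot: [-3.141, -0.0, 3.141]
ft_force: [-0.2, -0.9, 0.2]
width: 0.0851
finger_force: 0.0
[360.24389311 290.23926075] [348.05328409 243.69873052]
[[8, 129, 81], [8, 154, 78], [9, 155, 79], [12, 159, 85], [9, 151, 81]]
[382 101  89  11 867] [426.0449827  105.51441753]
[341 238  30  64 811] [355.94451295 275.13686806]
[0.49067175 0.0888034  0.30775662]
```

Run:
```python
from h import *
im=cv2.imread("pics/w5.png"); hsv=cv2.cvtColor(im,cv2.COLOR_BGR2HSV); d=np.load("w5.npz"); c=(d["K"],d["R"],d["t"])
m=cv2.inRange(hsv,(0,110,25),(18,255,255))
for v in range(236,306,4):
    xs=np.where(m[v,330:385])[0]+330; print(v,xs.min() if len(xs) else None,xs.max() if len(xs) else None,len(xs),hsv[v,345:375:4,2].tolist())
```

```text
236 346 347 2 [72, 84, 128, 84, 101, 102, 114, 112]
240 342 351 8 [34, 34, 52, 47, 51, 53, 54, 53]
244 340 355 11 [36, 38, 39, 56, 52, 52, 51, 55]
248 340 356 9 [25, 39, 36, 53, 50, 56, 51, 45]
252 343 358 13 [37, 34, 30, 45, 49, 54, 45, 54]
256 342 359 12 [34, 35, 36, 40, 51, 50, 53, 51]
260 344 361 10 [24, 35, 39, 41, 56, 59, 50, 49]
264 345 362 16 [29, 33, 37, 30, 48, 57, 50, 51]
268 344 363 13 [32, 33, 37, 37, 40, 79, 43, 50]
272 345 364 17 [27, 37, 39, 33, 42, 55, 58, 62]
276 346 366 15 [61, 34, 38, 32, 39, 52, 79, 68]
280 347 367 15 [79, 39, 42, 35, 41, 38, 93, 80]
284 347 368 21 [75, 41, 52, 74, 79, 75, 74, 82]
288 348 369 22 [90, 39, 75, 75, 80, 79, 82, 92]
292 349 370 22 [104, 66, 75, 76, 80, 82, 84, 96]
296 350 368 19 [168, 116, 76, 81, 82, 78, 141, 157]
300 354 363 10 [206, 202, 152, 70, 66, 197, 197, 201]
304 None None 0 [202, 203, 199, 200, 203, 201, 204, 199]
```

Run:
```python
from h import *
d=np.load("w5.npz"); c=(d["K"],d["R"],d["t"])
rs=[ray(c,359.3,291.3),ray(cam("top"),289.3,201.2),ray(cam("side"),317.7,154.2)]
print(tri(*rs)); print(plane(c,359.3,291.3,.245)); p=tri(*rs)[0]; print(togo([p[0],p[1],.24]),togo([p[0],p[1],.19]))
```

```text
(array([0.55216367, 0.12433271, 0.24291538]), [np.float64(0.0009129031606922774), np.float64(0.000748868874860305), np.float64(0.00045299950526372473)])
[0.55192507 0.1239085  0.245     ]
[-0.0614  0.0357  0.0677] [-0.0615  0.0357  0.1177]
```

```bash
python3 steer.py '[[[0,0,0,-0.612,0.354,0,0.085],[0,0,0,-0.612,0.354,0,0.085],[0,0,0,-0.612,0.354,0.4,0.085],[0,0,0,-0.612,0.354,0.8,0.085],[0,0,0,-0.612,0.354,1.05,0.085],[0,0,0,-0.612,0.354,1.17,0.085],[0,0,0,-0.612,0.354,1.17,0.085],[0,0,0,-0.612,0.354,1.17,0.085]]]'; python3 steer.py '[[[0,0,0,0,0,0,0],[0,0,0,0,0,0,0],[0,0,0,0,0,0,0],[0,0,0,0,0,0,0],[0,0,0,0,0,0,0]]]' 80
```

```text
time_s: 8.98
tcp_pos: [0.5527, 0.1249, 0.1926]
tcp_rot: [3.141, 0.002, 3.14]
ft_force: [-0.3, -0.6, -0.4]
width: 0.0849
finger_force: 0.0
time_s: 9.6
tcp_pos: [0.552, 0.1248, 0.1913]
tcp_rot: [-3.141, 0.0, 3.141]
ft_force: [-0.8, -2.7, 2.1]
width: 0.0161
finger_force: 78.1
```

```bash
python3 steer.py '[[[0,0,0,0,0,-0.1,0],[0,0,0,0,0,-0.3,0],[0,0,0,0,0,-0.5,0],[0,0,0,0,0,-0.7,0],[0,0,0,0,0,-0.9,0],[0,0,0,0,0,-1.1,0],[0,0,0,0,0,-1.4,0],[0,0,0,0,0,-1.7,0],[0,0,0,0,0,-2,0],[0,0,0,0,0,-2,0]]]'
python3 - <<'E'
from h import *
s=env.get_state(); print(s["joint_pos"]); ct=cam("top"); p=np.array(s["tcp_pos"])
# check in side view: white shank / foot
cs=cam("side"); im=env.read_camera("side"); cv2.imwrite("pics/s6.png",im)
for z in (.054,-.036,-.161): print(proj(cs,p+[0,0,z]))
a,b=proj(cs,p+[0,0,.054]),proj(cs,p+[0,0,-.161])
for t in np.linspace(-.1,1.15,26):
    u,v=(a+t*(b-a)).round().astype(int); print(round(t,2),v,im[v,u-1:u+2].mean(0).round().tolist())
E
```

```text
time_s: 10.85
tcp_pos: [0.5531, 0.1254, 0.3953]
tcp_rot: [3.141, 0.007, 3.141]
ft_force: [-0.0, 0.2, -2.0]
width: 0.0164
finger_force: 78.4
[ 8.37453895e-02  2.18630857e-02  1.44153131e+00  2.81342907e-04
  1.67083814e+00 -1.48639435e+00]
[318.25562358  82.97734832]
[318.10002147 116.02624301]
[317.91057446 156.26357955]
-0.1 76 [34.0, 43.0, 49.0]
-0.05 79 [32.0, 42.0, 49.0]
0.0 83 [35.0, 46.0, 53.0]
0.05 87 [35.0, 45.0, 54.0]
0.1 90 [36.0, 47.0, 54.0]
0.15 94 [44.0, 54.0, 62.0]
0.2 98 [47.0, 58.0, 66.0]
0.25 101 [50.0, 61.0, 70.0]
0.3 105 [53.0, 64.0, 72.0]
0.35 109 [43.0, 57.0, 72.0]
0.4 112 [43.0, 59.0, 72.0]
0.45 116 [45.0, 61.0, 75.0]
0.5 120 [63.0, 92.0, 112.0]
0.55 123 [86.0, 105.0, 116.0]
0.6 127 [86.0, 106.0, 118.0]
0.65 131 [85.0, 104.0, 116.0]
0.7 134 [85.0, 105.0, 117.0]
0.75 138 [85.0, 106.0, 118.0]
0.8 142 [86.0, 106.0, 119.0]
0.85 145 [86.0, 106.0, 117.0]
0.9 149 [86.0, 106.0, 117.0]
0.95 153 [88.0, 108.0, 120.0]
1.0 156 [88.0, 108.0, 122.0]
1.05 160 [99.0, 128.0, 146.0]
1.1 164 [91.0, 117.0, 134.0]
1.15 167 [92.0, 120.0, 138.0]
```

```bash
python3 steer.py '[[[0,-0.12,0,-0.12,0,-0.08,0],[0,-0.25,0,-0.25,0,-0.16,0],[0,-0.4,0,-0.4,0,-0.27,0],[0,-0.55,0,-0.55,0,-0.37,0],[0,-0.7,0,-0.7,0,-0.47,0],[0,-0.85,0,-0.85,0,-0.57,0],[0,-1,0,-1,0,-0.67,0],[0,-1.1,0,-1.1,0,-0.73,0],[0,-1.17,0,-1.17,0,-0.78,0],[0,-1.2,0,-1.2,0,-0.8,0]]]'; python3 steer.py '[[[0,0,0,0,0,0,0],[0,0,0,0,0,0,0],[0,0,0,0,0,0,0],[0,0,0,0,0,0,0]]]'
python3 - <<'E'
from h import *
s=env.get_state(); print(np.round(s["joint_pos"],3),np.abs(s["qd"]).max()); p=np.array(s["tcp_pos"]); z=R.from_euler("xyz",s["tcp_rot"]).as_matrix()[:,2]; print(z,"foot",p+.161*z)
im=env.read_camera("side"); cs=cam("side"); u,v=proj(cs,p+.1*z).astype(int); a=max(v-80,0); print(u,v,proj(cs,p+.161*z)-[u-100,a])
cv2.imwrite("pics/s7.png",cv2.resize(im[a:a+140,u-100:u+100],None,fx=4,fy=4,interpolation=cv2.INTER_CUBIC))
E
```

```text
time_s: 12.15
tcp_pos: [0.6709, 0.125, 0.4666]
tcp_rot: [-3.14, 1.196, -3.141]
ft_force: [0.8, 0.4, -2.2]
width: 0.0162
finger_force: 78.5
time_s: 12.65
tcp_pos: [0.6718, 0.125, 0.4712]
tcp_rot: [3.141, 1.2, 3.141]
ft_force: [0.9, -0.7, -1.4]
width: 0.0163
finger_force: 78.5
[ 0.127 -0.422  2.07  -0.389  0.319 -1.153] 0.0026627898089907963
[ 9.32086084e-01 -7.80525551e-04 -3.62236004e-01] foot [0.82186383 0.12487332 0.41289544]
403 72 [120.42864028  76.07801797]
```

View pics/s7.png

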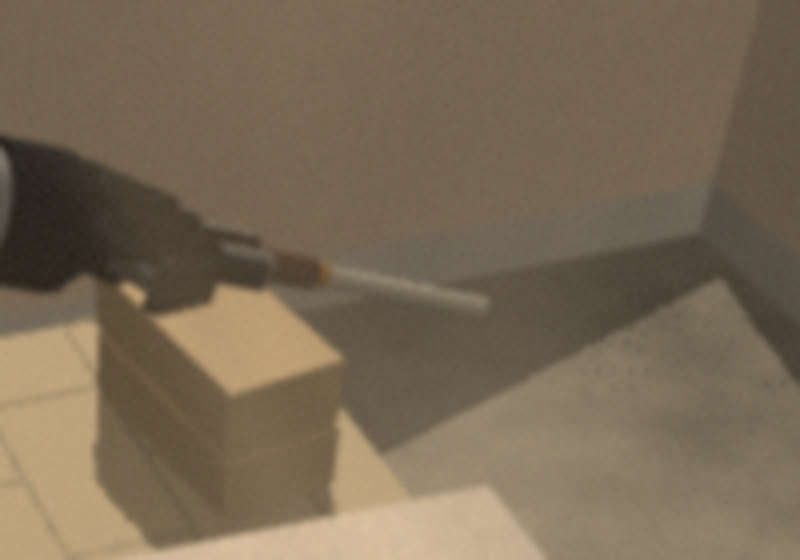

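The rod is held at about 21° from level, with its foot at crop pixel (488,305), matching the prediction. The foot is about 0.41 m above the ledge and clear of everything. Handing in.

```bash
python3 -c "
from cell import env
print(env.hand_in())"
```

```text
the job is handed in; nothing more can be done
None
```

The heat dial was turned to its off stop first. The rod was then drawn up out of its clip and cup, and the job was handed in with the gripper holding it still, about 21° from level and 0.41 m above the ledge at its lowest point.

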